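# Index a sample jar in front of the bench reader

### The job

With a fingertip, push the grey sample carriage along its rail until its spring roller drops between the two steel pins of the white reader and stays there; then press the round button on the grey control box all the way down and let it come back up. The jar rides along in its seat: do not touch it with the fingers, do not press the button before the carriage is in place, and pick up or disturb nothing else on the desk.

Things in the scene. Friction and masses are not known exactly. Their poses are not given: they have to be found in the camera images.
- rail: Straight aluminium rail fixed on the desk, 70 mm wide, 420 mm long, 12 mm high; origin at the centre of its underside. Its own +y axis is the direction in which the carriage must be pushed (roughly to the robot's left), its own +x points across it, away from the robot, to the reader.
- carriage (a joint): How far the carriage has been pushed along the rail's +y from where it started, in m: 0 to 0.24 (end stops). The start place on the rail varies, always well short of the pins, which are 70 to 230 mm ahead. It slides with about 1 N friction and stays where it is left.
- push_face (a point): A point 32 mm above the desk on the flat end face of the grey carriage to push on (it looks along the rail's -y). The face is 14 to 46 mm above the desk and reaches across the rail from 28 mm nearer the robot than this point to 67 mm beyond it. The carriage is a block 95 mm across the rail, 110 mm along it, too wide to grip, captive on the rail. Axes as the rail's.
- roller_axis (a point): Centre of the brass roller (16 mm dia., 30 mm above the desk) sprung out of the middle of the carriage's far side. At the first pin the push rises to 7 to 10 N; once past it the carriage leaps some 9 mm ahead of a slow finger by itself, the force falls to nothing and the carriage is held. A further push of that size would drive it over the second pin and out. Axes as the rail's.
- pin_mid (a point): Point midway between the two upright steel pins (16 mm dia., 22 mm between centres along the rail, tops 42 mm high) at the foot of the white reader, 30 mm above the desk. With the roller between the pins, roller_axis is level with it along the rail. The reader (115 mm high, fixed) begins 37 mm beyond, away from the robot. Axes as the rail's.
- jar: Origin at the centre of its underside: the squat lidded amber glass sample jar (62 mm diameter, 38 mm high) that sits loose in an 8 mm deep, 66 mm wide round seat in the middle of the carriage's top; its lid is 76 mm above the desk.
- read_button_top (a point): Centre of the top of the round grey button (28 mm diameter) in a black collar on top of the grey control box (110 x 90 x 50 mm high, fixed, left or right of the rail); it is pressed straight down.
- read_button (a joint): How far the button is down, in m: 0 up, 0.006 fully down (5 N); it springs back when let go.
- spare_jar_mid (a point): Centre, half-way up, of a second jar of the same kind (62 mm diameter, 38 mm high) that stands loose on the desk between robot and rail: leave alone.
- tin_mid (a point): Centre, half-way up, of a round metal sample tin (70 mm diameter, 33 mm high) loose on the desk between robot and rail: leave alone.
Not all that is in view belongs to the job. What is shaped like the part that bears read_button_top but yellow is not meant.

How it is judged:
By the outcome, as a careful person would: the job done as asked, in the order asked, and still so for the second after the job is handed in, with the robot touching nothing.
It also fails if it takes over 51 s, if anything falls off the work surface, if the arm or the gripper's body presses on something with over 40 N, if the wrist force passes 120 N, or if a joint passes its speed limit or range.

### The arm

A 6-joint arm with a two-finger parallel gripper is mounted at the origin on the work surface. World frame = base frame: x ahead of the robot, y to its left, z up, the work surface at z = 0. Lengths are in m, angles in rad, forces in N, time in s.
With the tool pointing down it reaches from about 0.35 to 0.975 m from the base axis. Payload 4.9 kg.
Tool frame: the origin (TCP) lies midway between the tips of the shut fingers; the grasp point (between the pads) lies 19 mm behind it; z points along the fingers, y is the direction in which the jaws open and shut (so a half turn about z gives the same grasp; the last joint's range is limited). The gripper opens to 85 mm and grips with 20 to 120 N. Pads are 22 mm wide; open, the fingers measure 114 mm over their backs; the gripper's body (76 mm by 85 mm) begins 54 mm behind the grasp point. The pads swing forward as they close: fully open they stand 13 mm farther back than shut.
Start: joints at [1.225, 0.053, 1.613, -0, 1.476, -0.119], TCP at [0.141, 0.609, 0.231] pointing down, gripper open.
Joint ranges: [-3.01, 3.01], [-1.01, 2.22], [0.06, 2.58], [-1.02, 4.17], [0.09, 2.62], [-3.14, 3.14]. Speed limits (rad/s): [2.57, 2.57, 3.14, 3.14, 3.14, 3.14].

### API

Orientations are given as a unit quaternion [w, x, y, z].
In Python, from plant import manip gives the robot as it stands. The module is installed in compiled form; this text tells all that it offers.
- The arm moves only by the tool move_arm, never from a script. Its argument "rows" is a list of rows, each an object of numbers: "tx", "ty", "tz": the shift along the tool's x, y, z in m; "ax", "ay", "az": the turn, a rotation vector about the tool's x, y, z in degrees; "jaw": the closure in counts, from 0 (fully open) to 255 (shut). In form: [{"tx": .., "ty": .., "tz": .., "ax": .., "ay": .., "az": .., "jaw": ..}, ...]. A call has 1 to 12 rows; each row shifts and turns the pose as measured when the row begins, along the tool's axes as they then stand; what a row does not reach is not made up. A row lasts 1/10 s, in which the tool goes at most 50 mm and 8.59 degrees, less where a joint would pass 70% of its speed; a pose out of reach is approached as far as the arm can. A call with a gripper value outside its range is refused whole. The fingers move at their own pace and stop on an object; the grip force is fixed at half the most. Time passes only in rows, so rows that do not move let the fingers close. It gives the time, the measured TCP pose, the force and the opening at its end, in the units of the state.
- manip.state(): the state, without advancing time (a new reading comes with each control period).
- manip.grab_frame(name): name is "scene" or "side" or "wrist"; returns a dict with "color" (420x560x3 uint8, red, green, blue), "intrinsics" (3x3 intrinsics, pixels), "R" (3x3) and "t" (3): a world point X has camera coordinates R X + t. Camera axes: x right, y down, z forward; pixel columns grow to the right and rows downward; lengths in m; the calibration is good to about 2 mm. A picture is of the moment at which its call begins. There is no depth.
- manip.job_done(): hands the job in, once; it reports no verdict.
The state is a dict: "time": time; "joint_pos": joint angles; "joint_vel": joint speeds; "joint_efforts": joint torques, N m; "tool_pos": TCP position; "tool_rot": TCP orientation; "contact_force": force on the tool from outside, world axes, zero at the start; "ft_torque": the same for the moment, N m; "gripper_width": opening from 0.0 (shut) to 1.0 (fully open).
Only numpy, scipy, OpenCV 4.12 (cv2) and the standard library are available. Lean on these libraries where they do the work, as an engineer would, in place of code of your own. Each camera call takes 0.05 s, during which the arm holds its last target.

## Working session

There is one attempt and no reset: what is moved stays moved. The work goes in short steps, Python scripts to look and compute and a tool call to move; the robot and the scene stay as the last step left them, time stands still between calls to the robot, and variables do not carry over. Pictures are saved under pics/ and viewed, and the job is handed in when it is done.

Besides the shell and the picture viewer there is one more tool, called after "Request:" in YAML: its name, and indented under it one key for each argument. move_arm: Moves the arm, as the interface text tells. Its arguments: {"type":"object","properties":{"rows":{"type":"array"}},"required":["rows"]}

```bash
mkdir -p pics
cat > h.py <<'E'
import numpy as np, cv2, pickle
from plant import manip
def grab(n,tag):
    f=manip.grab_frame(n); cv2.imwrite(f'pics/{tag}.png',f['color'][...,::-1]); pickle.dump(f,open(f'pics/{tag}.pkl','wb')); return f
def load(tag): return pickle.load(open(f'pics/{tag}.pkl','rb'))
def ray(f,u,v):
    R=np.array(f['R']);t=np.array(f['t']);K=np.array(f['intrinsics'])
    d=R.T@np.linalg.solve(K,[u,v,1.]); return -R.T@t,d
def plane(f,u,v,z):
    c,d=ray(f,u,v); return c+d*(z-c[2])/d[2]
def tri(*obs):
    A=np.zeros((3,3));b=np.zeros(3)
    for f,u,v in obs:
        c,d=ray(f,u,v);d=d/np.linalg.norm(d);P=np.eye(3)-np.outer(d,d);A+=P;b+=P@c
    X=np.linalg.solve(A,b)
    return X,[np.linalg.norm((np.eye(3)-np.outer(d/np.linalg.norm(d),d/np.linalg.norm(d)))@(X-c)) for c,d in [ray(*o) for o in obs]]
def proj(f,X):
    p=np.array(f['intrinsics'])@(np.array(f['R'])@np.array(X)+np.array(f['t']));return p[:2]/p[2]
E
python3 - <<'E'
from h import *
for n in("scene","side","wrist"):
    f=grab(n,n+"0"); print(n,-np.array(f['R']).T@np.array(f['t']))
print(manip.state())
E
```

```text
scene [ 0.88145485 -0.7165933   0.95120733]
side [ 0.4722612  -0.73435131  0.71118071]
wrist [0.0666038  0.62612419 0.37320749]
{'time': 0.15, 'joint_pos': array([ 1.22500733e+00,  5.32360744e-02,  1.61397470e+00, -1.20609200e-05,
        1.47601628e+00, -1.19020582e-01]), 'joint_vel': array([ 0.00127512, -0.00210892, -0.00406293,  0.00061732,  0.00059066,
       -0.00061086]), 'joint_efforts': array([-4.96663833e-04, -3.94244671e+01, -3.70718980e+01, -1.42054841e-04,
        4.59561590e-03, -1.50035385e-05]), 'tool_pos': array([0.14036697, 0.60853135, 0.23032864]), 'tool_rot': array([-1.82374809e-04,  1.13140811e-01,  9.93578627e-01, -7.96613337e-04]), 'contact_force': array([ 0.04225384, -0.97764345, -0.36978142]), 'ft_torque': array([-0.02665222,  0.02071138,  0.01522718]), 'gripper_width': 1.0021668583765238}
```

View pics/scene0.png

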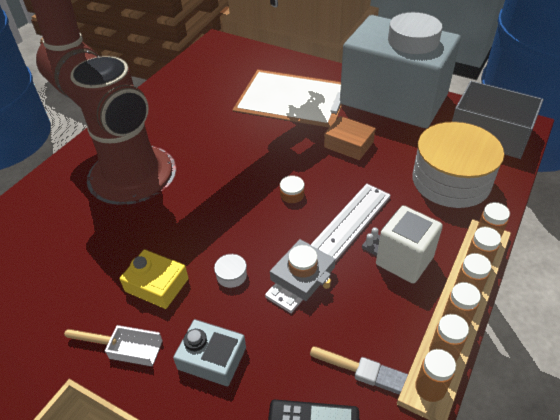

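View pics/side0.png

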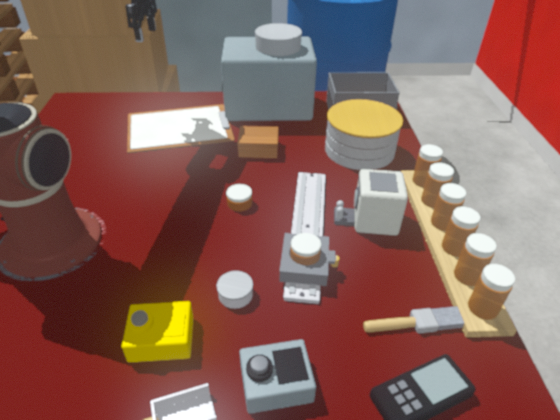

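View pics/wrist0.png

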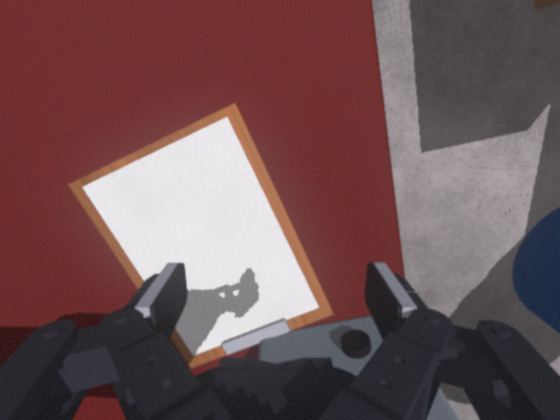

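The scene view shows the rail running from about (283,300) to (378,190), the carriage with jar at (302,268), and the reader at (408,243) with pins near (373,238). It also shows the tin at (231,270) and the spare jar at (292,188).
Two boxes could be the control box: grey at (210,350) and yellow at (155,277). The grey one fits the text and the yellow is the decoy. I'll confirm in enlarged crops.

Run:
```python
from h import *
a=cv2.imread('pics/scene0.png');b=cv2.imread('pics/side0.png')
def crop(i,x,y,w,h,s): return cv2.resize(i[y:y+h,x:x+w],None,fx=s,fy=s,interpolation=cv2.INTER_CUBIC)
cv2.imwrite('pics/c1.png',crop(a,255,180,195,145,4))
cv2.imwrite('pics/c2.png',crop(b,265,165,150,145,4))
cv2.imwrite('pics/c3.png',np.hstack([crop(a,165,310,95,90,4),crop(b,230,330,95,90,4)]))
```

```text
(no output)
```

View pics/c1.png

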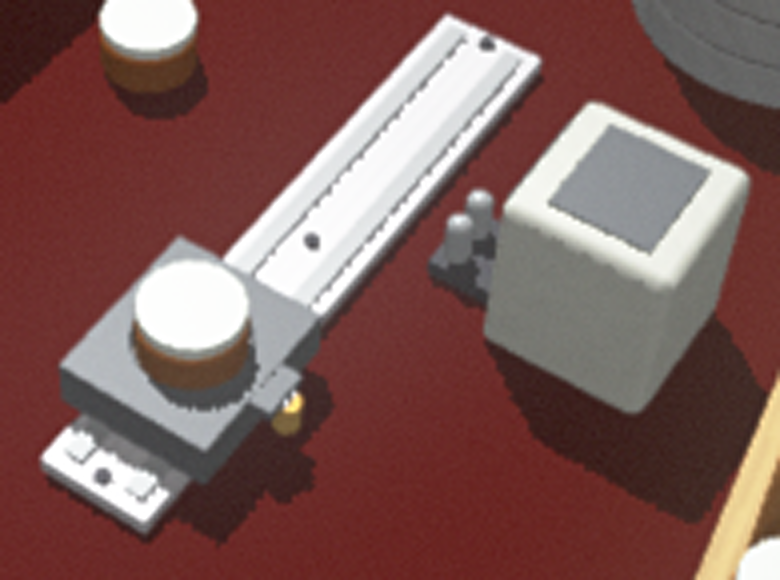

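View pics/c2.png

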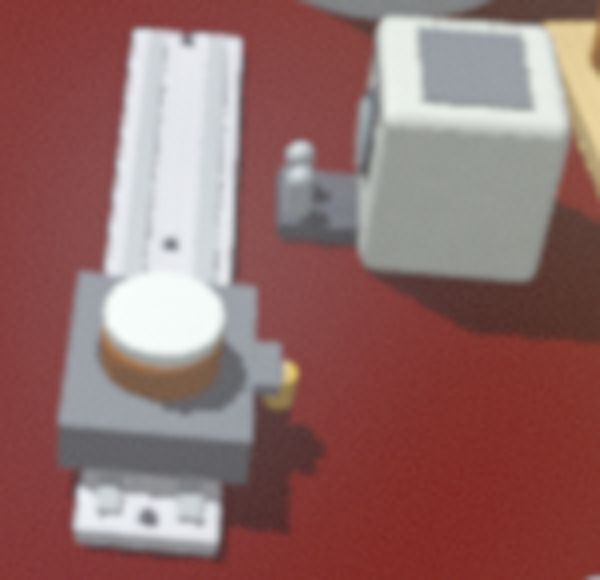

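View pics/c3.png

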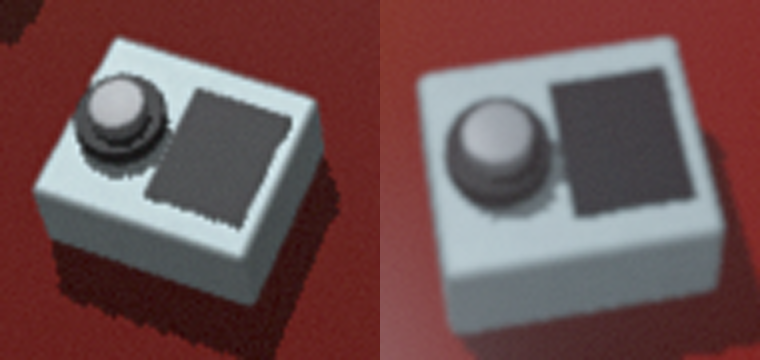

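Run:
```python
from h import *
S=load('scene0');D=load('side0')
s=lambda x,y:(S,255+x/4,180+y/4); d=lambda x,y:(D,265+x/4,165+y/4)
sb=lambda x,y:(S,165+x/4,310+y/4); db=lambda x,y:(D,230+(x-380)/4,330+y/4)
P=dict(pinfar=(s(480,195),d(300,148)),pinnear=(s(459,220),d(297,172)),
cBL=(s(180,240),d(78,273)),cBR=(s(318,322),d(258,288)),cFR=(s(205,450),d(250,440)),cFL=(s(62,370),d(60,425)),
roller=(s(289,400),d(287,372)),btn=(sb(118,100),db(497,132)),
rFL=(s(448,15),d(133,30)),rFR=(s(540,62),d(242,37)),rNL=(s(42,462),d(76,530)),rNR=(s(150,530),d(220,548)),
jarlid=(s(192,305),d(164,312)))
for k,v in P.items():
    X,e=tri(*v); print(k,X.round(4),np.round(e,4))
for k,z in (('rFL',.012),('rFR',.012),('rNL',.012),('rNR',.012),('cBL',.046),('cBR',.046),('cFR',.046),('cFL',.046),('pinfar',.042),('pinnear',.042),('btn',.068),('jarlid',.076)):
    print(k,[plane(*o,z)[:2].round(4) for o in P[k]])
print(plane(S,231,264,.033),plane(S,292,183,.038),plane(D,235,282,.033),plane(D,239,191,.038))
print('box top',[plane(*o,.05)[:2].round(3) for o in (sb(118,40),sb(318,100),sb(245,255),sb(37,190),db(418,75),db(675,40),db(722,232),db(448,275))])
```

```text
pinfar [0.6599 0.0766 0.0378] [0.0001 0.0001]
pinnear [0.6556 0.0559 0.0359] [0.0008 0.0008]
cBL [ 0.5235 -0.0329  0.0409] [0.0015 0.0015]
cBR [ 0.6184 -0.0544  0.0478] [0.0021 0.0021]
cFR [ 0.6016 -0.155   0.0436] [0.0008 0.0008]
cFL [ 0.5094 -0.1418  0.0407] [0.0017 0.0017]
roller [ 0.6263 -0.1064  0.0413] [0.0004 0.0004]
btn [ 0.4666 -0.3543  0.0677] [0.0002 0.0002]
rFL [0.5748 0.241  0.0047] [0.0015 0.0015]
rFR [0.6449 0.2181 0.0144] [0.0015 0.0015]
rNL [ 0.5161 -0.1783  0.0054] [0.001 0.001]
rNR [ 0.5863 -0.1876  0.0019] [0.0005 0.0005]
jarlid [ 0.5628 -0.0945  0.0727] [0.0006 0.0006]
rFL [array([0.5782, 0.2317]), array([0.5733, 0.233 ])]
rFR [array([0.6452, 0.2187]), array([0.6451, 0.2238])]
rNL [array([ 0.5192, -0.1831]), array([ 0.5153, -0.1823])]
rNR [array([ 0.5897, -0.1938]), array([ 0.5846, -0.1948])]
cBL [array([ 0.5265, -0.0384]), array([ 0.5226, -0.0362])]
cBR [array([ 0.6191, -0.0554]), array([ 0.6182, -0.0498])]
cFR [array([ 0.6028, -0.1574]), array([ 0.6009, -0.1561])]
cFL [array([ 0.5126, -0.147 ]), array([ 0.5085, -0.1444])]
pinfar [array([0.6609, 0.0728]), array([0.6587, 0.0716])]
pinnear [array([0.6575, 0.0499]), array([0.6538, 0.0499])]
btn [array([ 0.4666, -0.3543]), array([ 0.4666, -0.3547])]
jarlid [array([ 0.5645, -0.0975]), array([ 0.5622, -0.097 ])]
[ 0.4194363  -0.15861366  0.033     ] [0.42025485 0.12305028 0.038     ] [ 0.4198611  -0.15875164  0.033     ] [0.41983739 0.12319472 0.038     ]
box top [array([ 0.439, -0.319]), array([ 0.544, -0.302]), array([ 0.556, -0.386]), array([ 0.452, -0.404]), array([ 0.434, -0.317]), array([ 0.542, -0.303]), array([ 0.553, -0.389]), array([ 0.448, -0.403])]
```

Measured: the rail's +y is about (0.139, 0.990), i.e. 8° off world y. The push face is near (0.536, -0.149), pin_mid near (0.657, 0.061), and the needed travel is about 0.17 m. The button top is at (0.467, -0.354, 0.068); the enlarged crop shows the grey box with the grey button in its black collar. I'll swing over with the fingers shutting.

Request:
move_arm:
  rows:
    - {"tx":-0.045,"az":4.3,"jaw":255}
    - {"tx":-0.045,"az":4.3,"jaw":255}
    - {"tx":-0.045,"az":4.3,"jaw":255}
    - {"tx":-0.045,"az":4.3,"jaw":255}
    - {"tx":-0.045,"az":4.3,"jaw":255}
    - {"tx":-0.045,"az":4.3,"jaw":255}
    - {"tx":-0.045,"az":4.3,"jaw":255}
    - {"tx":-0.045,"az":4.3,"jaw":255}
    - {"tx":-0.045,"az":4.3,"jaw":255}
    - {"tx":-0.045,"az":4.3,"jaw":255}
    - {"tx":-0.045,"az":4.3,"jaw":255}
    - {"tx":-0.045,"az":4.3,"jaw":255}

```text
schema error: expected keys tx, ty, tz, ax, ay, az, jaw
```

Request:
move_arm:
  rows:
    - {"tx":-0.045,"ty":0,"tz":0,"ax":0,"ay":0,"az":4.3,"jaw":255}
    - {"tx":-0.045,"ty":0,"tz":0,"ax":0,"ay":0,"az":4.3,"jaw":255}
    - {"tx":-0.045,"ty":0,"tz":0,"ax":0,"ay":0,"az":4.3,"jaw":255}
    - {"tx":-0.045,"ty":0,"tz":0,"ax":0,"ay":0,"az":4.3,"jaw":255}
    - {"tx":-0.045,"ty":0,"tz":0,"ax":0,"ay":0,"az":4.3,"jaw":255}
    - {"tx":-0.045,"ty":0,"tz":0,"ax":0,"ay":0,"az":4.3,"jaw":255}
    - {"tx":-0.045,"ty":0,"tz":0,"ax":0,"ay":0,"az":4.3,"jaw":255}
    - {"tx":-0.045,"ty":0,"tz":0,"ax":0,"ay":0,"az":4.3,"jaw":255}
    - {"tx":-0.045,"ty":0,"tz":0,"ax":0,"ay":0,"az":4.3,"jaw":255}
    - {"tx":-0.045,"ty":0,"tz":0,"ax":0,"ay":0,"az":4.3,"jaw":255}

```text
time: 1.15
tool_pos: [0.5171, 0.3642, 0.225]
tool_rot: [-0.001, 0.478, 0.879, -0.003]
contact_force: [-0.0, 0.1, -0.4]
gripper_width: 0.001
```

```bash
cat > plan.py <<'E'
import sys
from h import *
from scipy.spatial.transform import Rotation as Ro
def plan(T,yaw,n):
    s=manip.state();p=s['tool_pos'].copy();q=s['tool_rot'];R=Ro.from_quat([q[1],q[2],q[3],q[0]])
    y=np.radians(yaw);yh=np.array([np.cos(y),np.sin(y),0]);z=np.array([0,0,-1.]);Rt=Ro.from_matrix(np.c_[np.cross(yh,z),yh,z])
    T=np.array(T);rv=(R.inv()*Rt).as_rotvec()
    print(p.round(4),'F',s['contact_force'].round(2),'rem rot deg',np.degrees(rv).round(2), 'whole shift tool',R.inv().apply(T-p).round(4))
    for k in range(n):
        Rk=R*Ro.from_rotvec(rv*k/n); print(Rk.inv().apply((T-p)/n).round(4),np.degrees(rv/n).round(2))
if __name__=="__main__":
    a=list(map(float,sys.argv[1:]));plan(a[:3],a[3],int(a[4]))
E
python3 plan.py .530 -.191 .225 -8 12
```

```text
[0.5171 0.3642 0.225 ] F [-0.    0.11 -0.39] rem rot deg [-0.38  0.17 40.93] whole shift tool [-0.473  -0.291   0.0023]
[-0.0394 -0.0243  0.0002] [-0.03  0.01  3.41]
[-0.0408 -0.0219  0.0002] [-0.03  0.01  3.41]
[-0.042  -0.0194  0.0001] [-0.03  0.01  3.41]
[-0.0431 -0.0169  0.0001] [-0.03  0.01  3.41]
[-0.044  -0.0143  0.0001] [-0.03  0.01  3.41]
[-0.0448 -0.0116  0.0001] [-0.03  0.01  3.41]
[-0.0454 -0.0089  0.0001] [-0.03  0.01  3.41]
[-0.0459 -0.0062  0.0001] [-0.03  0.01  3.41]
[-0.0462 -0.0035  0.    ] [-0.03  0.01  3.41]
[-0.0463 -0.0007  0.    ] [-0.03  0.01  3.41]
[-0.0462  0.002   0.    ] [-0.03  0.01  3.41]
[-0.046   0.0048  0.    ] [-0.03  0.01  3.41]
```

Request:
move_arm:
  rows:
    - {"tx":-0.039,"ty":-0.024,"tz":0,"ax":0,"ay":0,"az":3.4,"jaw":255}
    - {"tx":-0.041,"ty":-0.022,"tz":0,"ax":0,"ay":0,"az":3.4,"jaw":255}
    - {"tx":-0.042,"ty":-0.019,"tz":0,"ax":0,"ay":0,"az":3.4,"jaw":255}
    - {"tx":-0.043,"ty":-0.017,"tz":0,"ax":0,"ay":0,"az":3.4,"jaw":255}
    - {"tx":-0.044,"ty":-0.014,"tz":0,"ax":0,"ay":0,"az":3.4,"jaw":255}
    - {"tx":-0.045,"ty":-0.012,"tz":0,"ax":0,"ay":0,"az":3.4,"jaw":255}
    - {"tx":-0.045,"ty":-0.009,"tz":0,"ax":0,"ay":0,"az":3.4,"jaw":255}
    - {"tx":-0.046,"ty":-0.006,"tz":0,"ax":0,"ay":0,"az":3.4,"jaw":255}
    - {"tx":-0.046,"ty":-0.0035,"tz":0,"ax":0,"ay":0,"az":3.4,"jaw":255}
    - {"tx":-0.046,"ty":-0.001,"tz":0,"ax":0,"ay":0,"az":3.4,"jaw":255}
    - {"tx":-0.046,"ty":0.002,"tz":0,"ax":0,"ay":0,"az":3.4,"jaw":255}
    - {"tx":-0.046,"ty":0.005,"tz":0,"ax":0,"ay":0,"az":3.4,"jaw":255}

```text
time: 2.35
tool_pos: [0.5203, -0.2121, 0.2236]
tool_rot: [-0.001, 0.764, 0.645, -0.005]
contact_force: [0.4, 0.1, 0.1]
gripper_width: -0.003
```

```bash
python3 plan.py .530 -.191 .15 -8 3; python3 -c "
from h import *
grab('wrist','wrist1')"
```

```text
[ 0.5203 -0.2121  0.2236] F [0.41 0.1  0.08] rem rot deg [-0.41  0.36 -1.67] whole shift tool [0.0229 0.0066 0.0734]
[0.0076 0.0022 0.0245] [-0.14  0.12 -0.56]
[0.0076 0.0022 0.0245] [-0.14  0.12 -0.56]
[0.0075 0.0022 0.0245] [-0.14  0.12 -0.56]
```

View pics/wrist1.png

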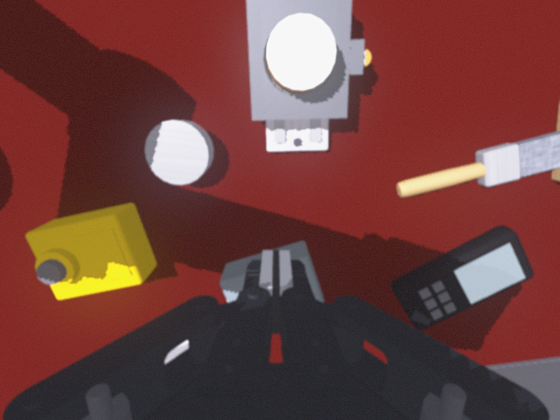

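```bash
python3 -c "
from h import *
W=load('wrist1')
for u,v,z in((252,120,.046),(348,118,.046),(302,51,.076),(366,58,.034),(267,151,.012),(329,151,.012)):print(u,v,plane(W,u,v,z).round(4))
S=load('scene0');D=load('side0')
print('roller',tri((S,255+289/4,280),(D,265+287/4,165+372/4),(W,366,58)))
print('jar',tri((S,255+48,180+305/4),(D,265+41,165+78),(W,302,51)))
"
```

```text
252 120 [ 0.5068 -0.1412  0.046 ]
348 118 [ 0.6019 -0.1554  0.046 ]
302 51 [ 0.5623 -0.0923  0.076 ]
366 58 [ 0.6274 -0.1027  0.034 ]
267 151 [ 0.5143 -0.1781  0.012 ]
329 151 [ 0.5842 -0.19    0.012 ]
roller (array([ 0.6261507 , -0.10379267,  0.03845482]), [np.float64(0.0009237427638203372), np.float64(0.0009563975282217863), np.float64(0.0006311725596443112)])
jar (array([ 0.56265689, -0.09206885,  0.07028035]), [np.float64(0.001258555599981071), np.float64(0.0006499653673810921), np.float64(0.0006709701712909994)])
```

Request:
move_arm:
  rows:
    - {"tx":0.008,"ty":0.002,"tz":0.032,"ax":-0.15,"ay":0.1,"az":-0.6,"jaw":255}
    - {"tx":0.008,"ty":0.002,"tz":0.032,"ax":-0.15,"ay":0.1,"az":-0.6,"jaw":255}
    - {"tx":0.008,"ty":0.002,"tz":0.032,"ax":-0.15,"ay":0.1,"az":-0.6,"jaw":255}
    - {"tx":0,"ty":0,"tz":0.03,"ax":0,"ay":0,"az":0,"jaw":255}

```text
time: 2.8
tool_pos: [0.5326, -0.2031, 0.0996]
tool_rot: [0.008, 0.758, 0.652, 0.0]
contact_force: [-0.1, -0.4, -1.2]
gripper_width: 0.001
```

```bash
python3 plan.py .530 -.191 .027 -8 3; python3 -c "
from h import *
grab('side','side1');f=grab('wrist','wrist2')
i=cv2.imread('pics/side1.png')[190:340,210:400];cv2.imwrite('pics/c4.png',cv2.resize(i,None,fx=4,fy=4))"
```

```text
[ 0.5326 -0.2031  0.0996] F [-0.12 -0.41 -1.15] rem rot deg [ 0.73  0.63 -0.67] whole shift tool [ 0.0123 -0.0053  0.0724]
[ 0.0041 -0.0018  0.0241] [ 0.24  0.21 -0.22]
[ 0.004  -0.0017  0.0241] [ 0.24  0.21 -0.22]
[ 0.0039 -0.0015  0.0242] [ 0.24  0.21 -0.22]
```

View pics/c4.png

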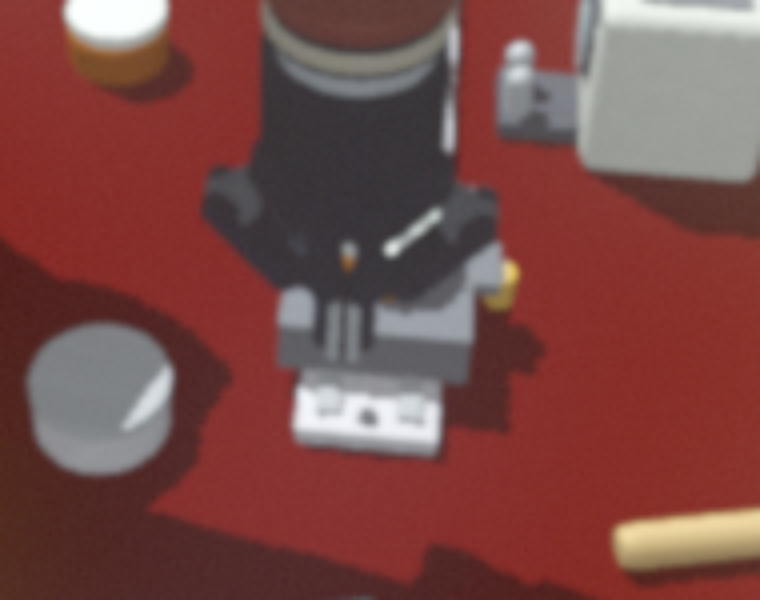

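The side view shows the shut fingertips (crop 340,340) hanging in front of the carriage's push face with room to spare. Nothing is in the way below.

Request:
move_arm:
  rows:
    - {"tx":0,"ty":-0.0015,"tz":0.024,"ax":0.25,"ay":0.2,"az":-0.2,"jaw":255}
    - {"tx":0,"ty":-0.0015,"tz":0.024,"ax":0.25,"ay":0.2,"az":-0.2,"jaw":255}
    - {"tx":0,"ty":-0.0015,"tz":0.022,"ax":0.25,"ay":0.2,"az":-0.2,"jaw":255}
    - {"tx":0.01,"ty":0,"tz":0,"ax":0,"ay":0,"az":0,"jaw":255}

```text
time: 3.3
tool_pos: [0.5293, -0.193, 0.0297]
tool_rot: [-0.002, 0.755, 0.655, -0.001]
contact_force: [-0.0, 0.5, -0.5]
gripper_width: 0.003
```

```bash
python3 plan.py .534 -.160 .027 -8 1
```

```text
[ 0.5293 -0.193   0.0297] F [-0.01  0.5  -0.47] rem rot deg [-0.22 -0.01 -0.09] whole shift tool [ 0.0333 -0.      0.0027]
[ 0.0333 -0.      0.0027] [-0.22 -0.01 -0.09]
```

Request:
move_arm:
  rows:
    - {"tx":0.012,"ty":0,"tz":0.001,"ax":0,"ay":0,"az":0,"jaw":255}
    - {"tx":0.01,"ty":0,"tz":0.001,"ax":0,"ay":0,"az":0,"jaw":255}
    - {"tx":0.006,"ty":0,"tz":0,"ax":0,"ay":0,"az":0,"jaw":255}
    - {"tx":0.006,"ty":0,"tz":0,"ax":0,"ay":0,"az":0,"jaw":255}
    - {"tx":0.006,"ty":0,"tz":0,"ax":0,"ay":0,"az":0,"jaw":255}

```text
time: 3.8
tool_pos: [0.54, -0.1505, 0.0353]
tool_rot: [0.004, 0.754, 0.656, 0.001]
contact_force: [-1.0, -1.4, -0.6]
gripper_width: -0.002
```

```bash
python3 plan.py .5598 .023 .027 -8 1; python3 -c "
from h import *
f=grab('wrist','wrist3')"
```

```text
[ 0.54   -0.1505  0.0353] F [-1.   -1.4  -0.64] rem rot deg [0.37 0.19 0.04] whole shift tool [ 0.1746 -0.0045  0.0077]
[ 0.1746 -0.0045  0.0077] [0.37 0.19 0.04]
```

View pics/wrist3.png

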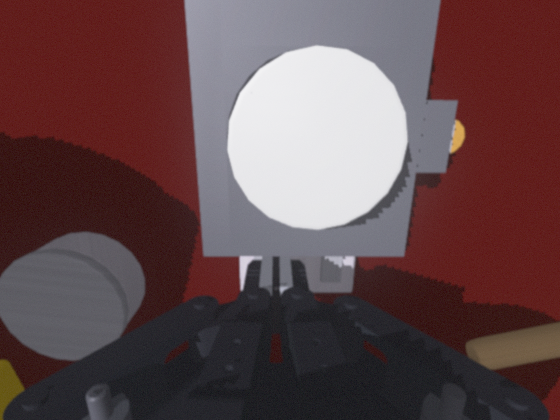

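The fingertip is on the face at about 1.4 N, and the wrist view shows the jar clear of the fingers. The tip has crept up to z = 35 mm, so I'll bring it down while pushing on.

Request:
move_arm:
  rows:
    - {"tx":0.008,"ty":-0.0005,"tz":0.003,"ax":0.1,"ay":0.05,"az":0,"jaw":255}
    - {"tx":0.008,"ty":-0.0005,"tz":0.003,"ax":0.1,"ay":0.05,"az":0,"jaw":255}
    - {"tx":0.009,"ty":-0.0005,"tz":0.002,"ax":0,"ay":0,"az":0,"jaw":255}
    - {"tx":0.009,"ty":-0.0005,"tz":0.001,"ax":0,"ay":0,"az":0,"jaw":255}
    - {"tx":0.009,"ty":0,"tz":0.001,"ax":0,"ay":0,"az":0,"jaw":255}
    - {"tx":0.009,"ty":0,"tz":0.001,"ax":0,"ay":0,"az":0,"jaw":255}
    - {"tx":0.009,"ty":0,"tz":0.001,"ax":0,"ay":0,"az":0,"jaw":255}
    - {"tx":0.005,"ty":0,"tz":0.001,"ax":0,"ay":0,"az":0,"jaw":255}

```text
time: 4.65
tool_pos: [0.5488, -0.0793, 0.022]
tool_rot: [0.002, 0.755, 0.656, 0.001]
contact_force: [-0.2, -1.2, 0.7]
gripper_width: 0.002
```

```bash
python3 plan.py .5598 .023 .027 -8 1
```

```text
[ 0.5488 -0.0793  0.022 ] F [-0.15 -1.25  0.73] rem rot deg [0.28 0.1  0.02] whole shift tool [ 0.1029 -0.0033 -0.0052]
[ 0.1029 -0.0033 -0.0052] [0.28 0.1  0.02]
```

Request:
move_arm:
  rows:
    - {"tx":0.009,"ty":-0.0005,"tz":-0.002,"ax":0.1,"ay":0.05,"az":0,"jaw":255}
    - {"tx":0.009,"ty":-0.0005,"tz":-0.001,"ax":0.1,"ay":0.05,"az":0,"jaw":255}
    - {"tx":0.009,"ty":-0.0005,"tz":0,"ax":0,"ay":0,"az":0,"jaw":255}
    - {"tx":0.009,"ty":-0.0005,"tz":0,"ax":0,"ay":0,"az":0,"jaw":255}
    - {"tx":0.009,"ty":-0.0005,"tz":0,"ax":0,"ay":0,"az":0,"jaw":255}
    - {"tx":0.009,"ty":0,"tz":0,"ax":0,"ay":0,"az":0,"jaw":255}
    - {"tx":0.006,"ty":0,"tz":0,"ax":0,"ay":0,"az":0,"jaw":255}

```text
time: 5.35
tool_pos: [0.555, -0.0142, 0.0248]
tool_rot: [0.0, 0.755, 0.656, 0.0]
contact_force: [0.8, -1.2, -0.3]
gripper_width: -0.001
```

```bash
python3 plan.py .5598 .023 .027 -8 1; python3 -c "
from h import *
grab('scene','scene2');f=grab('wrist','wrist4')
i=cv2.imread('pics/scene2.png')[180:320,260:430];cv2.imwrite('pics/c5.png',cv2.resize(i,None,fx=4,fy=4))"
```

```text
[ 0.555  -0.0142  0.0248] F [ 0.82 -1.23 -0.26] rem rot deg [ 0.06 -0.    0.01] whole shift tool [ 0.0375 -0.0004 -0.0022]
[ 0.0375 -0.0004 -0.0022] [ 0.06 -0.    0.01]
```

View pics/c5.png

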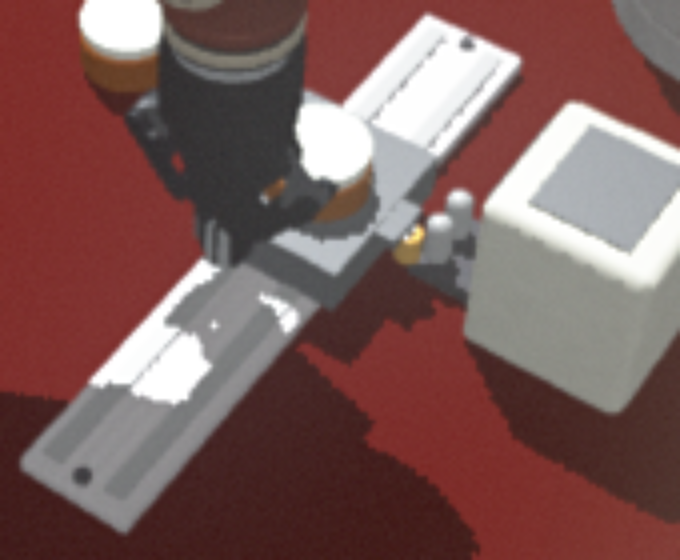

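View pics/wrist4.png

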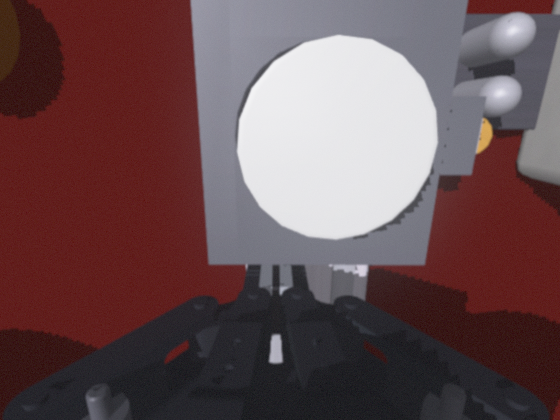

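The roller (wrist 483,135) is just short of the first pin (497,96). I'll measure the remaining gap.

```bash
python3 -c "
from h import *
W=load('wrist4');S=load('scene2')
yh=np.array([.139,.990]);xh=np.array([.99,-.139])
for n,f,u,v,z in(('roller',W,483,135,.036),('p1',W,500,96,.042),('p2',W,514,33,.042),('roller',S,260+411/4,180+237/4,.036),('p1',S,260+440/4,180+222/4,.042),('p2',S,260+460/4,180+197/4,.042),('cFL',W,209,264,.046),('cFR',W,427,264,.046)):
    p=plane(f,u,v,z)[:2]; print(n,p.round(4),'rail',(p@xh).round(4),(p@yh).round(4))
"
```

```text
roller [0.6503 0.0409] rail 0.6381 0.1309
p1 [0.6521 0.0559] rail 0.6378 0.146
p2 [0.6555 0.0773] rail 0.6382 0.1676
roller [0.6469 0.0361] rail 0.6355 0.1256
p1 [0.6586 0.0488] rail 0.6452 0.1399
p2 [0.6615 0.0714] rail 0.645 0.1626
cFL [0.5274 0.0027] rail 0.5218 0.076
cFR [ 0.6227 -0.0106] rail 0.618 0.076
```

About 26 mm remain to pin_mid, and the leap is expected after about 17 mm of finger travel. I'll creep from here.

Request:
move_arm:
  rows:
    - {"tx":0.003,"ty":0,"tz":-0.0005,"ax":0,"ay":0,"az":0,"jaw":255}
    - {"tx":0.003,"ty":0,"tz":-0.0005,"ax":0,"ay":0,"az":0,"jaw":255}
    - {"tx":0.003,"ty":0,"tz":-0.0005,"ax":0,"ay":0,"az":0,"jaw":255}

```text
time: 5.75
tool_pos: [0.5554, -0.0062, 0.0255]
tool_rot: [0.001, 0.754, 0.656, -0.001]
contact_force: [1.4, -6.2, -4.2]
gripper_width: -0.001
```

Request:
move_arm:
  rows:
    - {"tx":0.0025,"ty":0,"tz":0,"ax":0,"ay":0,"az":0,"jaw":255}

```text
time: 5.85
tool_pos: [0.5555, -0.0056, 0.0255]
tool_rot: [0.002, 0.754, 0.657, -0.003]
contact_force: [-2.5, -10.6, 1.9]
gripper_width: 0.001
```

Request:
move_arm:
  rows:
    - {"tx":0.0025,"ty":0,"tz":0,"ax":0,"ay":0,"az":0,"jaw":255}

```text
time: 5.95
tool_pos: [0.5555, -0.0055, 0.0255]
tool_rot: [0.004, 0.754, 0.657, -0.005]
contact_force: [-1.5, -11.5, 0.8]
gripper_width: 0.004
```

Request:
move_arm:
  rows:
    - {"tx":0.0025,"ty":0,"tz":0,"ax":0,"ay":0,"az":0,"jaw":255}

```text
time: 6.05
tool_pos: [0.5555, -0.0056, 0.0256]
tool_rot: [0.005, 0.754, 0.657, -0.007]
contact_force: [-1.9, -10.3, -0.1]
gripper_width: -0.001
```

```bash
python3 plan.py .5572 .003 .027 -8 1; python3 -c "
from h import *
f=grab('wrist','wrist5')"
```

```text
[ 0.5555 -0.0056  0.0256] F [ -1.86 -10.34  -0.06] rem rot deg [-0.11  1.02  0.12] whole shift tool [ 0.0087  0.0005 -0.0015]
[ 0.0087  0.0005 -0.0015] [-0.11  1.02  0.12]
```

View pics/wrist5.png

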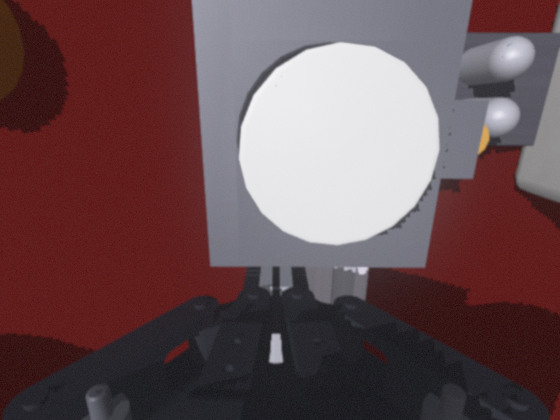

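The roller is now climbing the first pin at about 10 N and the arm is yielding a little. I'll use slightly bigger single steps, taking out the 1° tilt.

Request:
move_arm:
  rows:
    - {"tx":0.0035,"ty":0,"tz":0,"ax":0,"ay":0.5,"az":0,"jaw":255}

```text
time: 6.2
tool_pos: [0.5557, -0.0042, 0.0256]
tool_rot: [0.004, 0.754, 0.657, -0.006]
contact_force: [-1.7, -11.3, 0.2]
gripper_width: 0.003
```

Request:
move_arm:
  rows:
    - {"tx":0.0035,"ty":0,"tz":0,"ax":0,"ay":0.5,"az":0,"jaw":255}

```text
time: 6.3
tool_pos: [0.5557, -0.0039, 0.0256]
tool_rot: [0.002, 0.754, 0.657, -0.005]
contact_force: [-2.9, -14.2, -0.1]
gripper_width: -0.002
```

Request:
move_arm:
  rows:
    - {"tx":0.003,"ty":0,"tz":0,"ax":0,"ay":0.4,"az":0,"jaw":255}

```text
time: 6.4
tool_pos: [0.5557, -0.0039, 0.0255]
tool_rot: [0.002, 0.754, 0.657, -0.005]
contact_force: [-2.1, -11.8, 0.1]
gripper_width: -0.0
```

```bash
python3 plan.py .5572 .003 .027 -8 1; python3 -c "
from h import *
f=grab('wrist','wrist6');f=grab('side','side6');print(manip.state()['contact_force'])
i=cv2.imread('pics/wrist6.png')[0:300,190:560];j=cv2.imread('pics/side6.png')[170:290,250:400]
cv2.imwrite('pics/c6.png',np.vstack([cv2.resize(i,(700,300*700//370)),]));cv2.imwrite('pics/c7.png',cv2.resize(j,None,fx=5,fy=5))"
```

```text
[ 0.5557 -0.0039  0.0255] F [ -2.05 -11.77   0.1 ] rem rot deg [-0.21  0.58  0.17] whole shift tool [ 0.007   0.0005 -0.0015]
[ 0.007   0.0005 -0.0015] [-0.21  0.58  0.17]
[ -1.76745233 -11.76244076  -0.55404232]
```

View pics/c6.png

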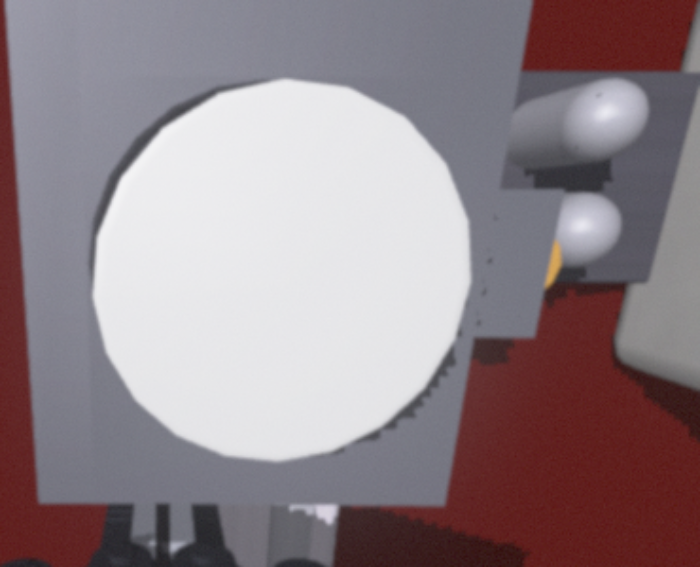

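View pics/c7.png

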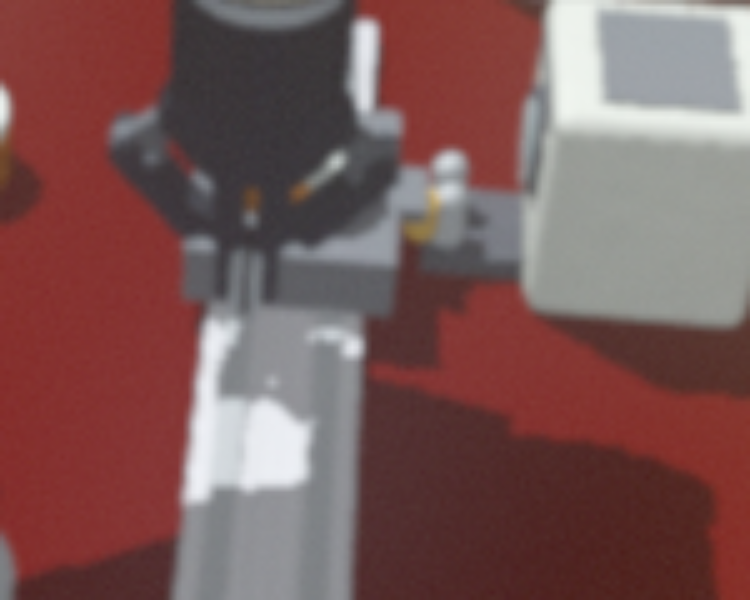

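Request:
move_arm:
  rows:
    - {"tx":0.0045,"ty":0,"tz":0,"ax":0,"ay":0.6,"az":0.2,"jaw":255}

```text
time: 6.6
tool_pos: [0.556, -0.0013, 0.0255]
tool_rot: [-0.001, 0.755, 0.655, -0.002]
contact_force: [-0.3, -1.8, -0.7]
gripper_width: 0.003
```

```bash
python3 -c "
from h import *
f=grab('wrist','wrist7');s=manip.state();print(s['contact_force'],s['tool_pos'])
i=cv2.imread('pics/wrist7.png')
cv2.imwrite('pics/c8.png',i)"
```

```text
[-0.50163805 -3.12393182 -0.55469951] [ 5.56168463e-01 -4.87468349e-04  2.54589769e-02]
```

View pics/c8.png

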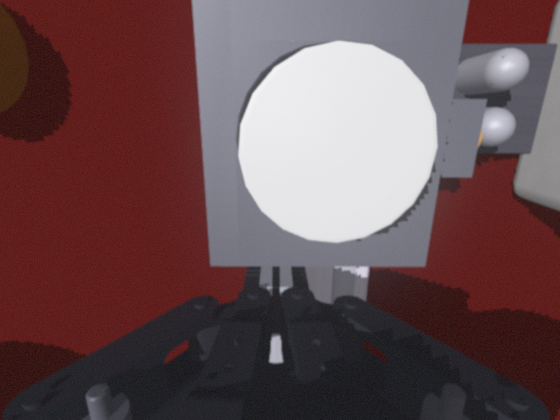

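The roller is nearly at the pin's crest (roller at 481,135, pin at 495,126) and the force is falling. It hasn't leapt yet.

Request:
move_arm:
  rows:
    - {"tx":0.0025,"ty":0,"tz":0,"ax":0,"ay":0,"az":0,"jaw":255}

```text
time: 6.75
tool_pos: [0.5563, 0.0006, 0.0255]
tool_rot: [-0.001, 0.755, 0.655, -0.003]
contact_force: [-2.1, -9.5, 0.4]
gripper_width: 0.002
```

```bash
python3 -c "
from h import *
f=grab('wrist','wrist8');s=manip.state();print(s['contact_force'],s['tool_pos'])"
```

```text
[-1.45960416 -7.3535013  -0.01823399] [0.55628799 0.00062487 0.02546326]
```

View pics/wrist8.png

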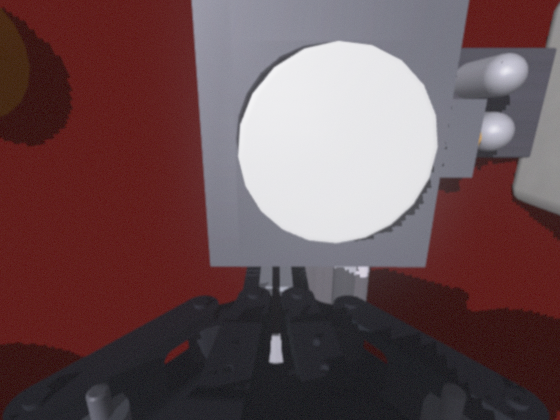

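Request:
move_arm:
  rows:
    - {"tx":0.0025,"ty":0,"tz":0,"ax":0,"ay":0,"az":0,"jaw":255}

```text
time: 6.9
tool_pos: [0.5565, 0.002, 0.0255]
tool_rot: [0.0, 0.755, 0.655, -0.004]
contact_force: [-0.1, -2.3, -1.2]
gripper_width: 0.001
```

```bash
python3 -c "
from h import *
f=grab('wrist','wrist9');s=manip.state();print(s['contact_force'],s['tool_pos'])"
```

```text
[-0.36217439 -0.84823753 -0.96504651] [0.55662814 0.00309353 0.0254919 ]
```

View pics/wrist9.png

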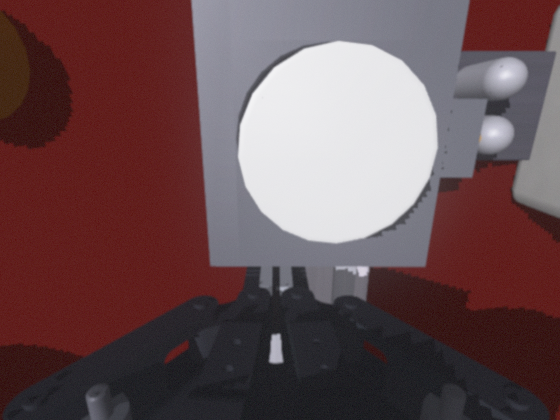

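The roller is hidden behind the pin top (row 134), so it's at the crest. One more small step.

Request:
move_arm:
  rows:
    - {"tx":0.002,"ty":0,"tz":0,"ax":0,"ay":0,"az":0,"jaw":255}

```text
time: 7.05
tool_pos: [0.557, 0.0056, 0.0256]
tool_rot: [-0.001, 0.756, 0.655, -0.003]
contact_force: [0.1, -1.1, -0.2]
gripper_width: 0.002
```

```bash
python3 -c "
from h import *
f=grab('wrist','wrist10');s=manip.state();print(s['contact_force'],s['tool_pos'])"
```

```text
[ 0.58197754  0.84520958 -1.03022805] [0.55702563 0.00598357 0.02553502]
```

View pics/wrist10.png

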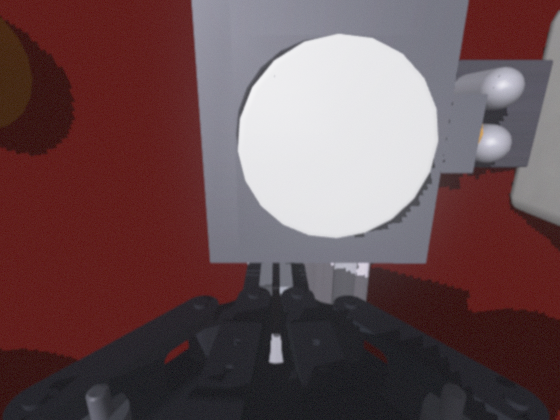

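The face has started to run ahead (edge row 266 to 262) and the force is zero. I'll hold and look again.

Request:
move_arm:
  rows:
    - {"tx":0,"ty":0,"tz":0,"ax":0,"ay":0,"az":0,"jaw":255}
    - {"tx":0,"ty":0,"tz":0,"ax":0,"ay":0,"az":0,"jaw":255}

```text
time: 7.3
tool_pos: [0.5571, 0.0071, 0.0257]
tool_rot: [-0.001, 0.755, 0.655, -0.002]
contact_force: [-0.5, -0.1, 0.7]
gripper_width: 0.001
```

```bash
python3 -c "
from h import *
f=grab('wrist','wrist11');s=manip.state();print(s['contact_force'],s['tool_pos'])"
```

```text
[ 0.30073987 -0.16226315 -0.25051597] [0.55717448 0.00700152 0.02569441]
```

View pics/wrist11.png

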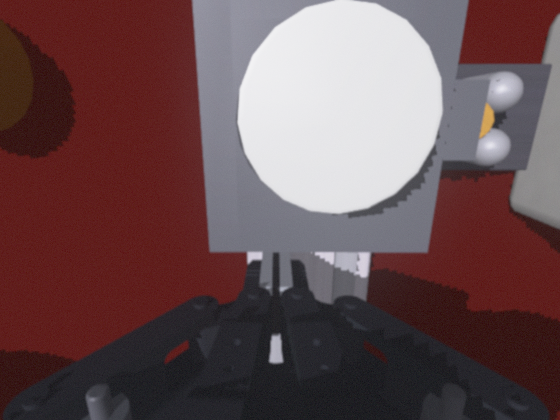

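It has leapt: the roller (487,120) sits between the pins (505,92) and (490,147), with no force. I'll back off, raise, and go to the button.

Request:
move_arm:
  rows:
    - {"tx":-0.02,"ty":0,"tz":0,"ax":0,"ay":0,"az":0,"jaw":255}
    - {"tx":-0.04,"ty":0,"tz":0,"ax":0,"ay":0,"az":0,"jaw":255}
    - {"tx":-0.04,"ty":0,"tz":-0.02,"ax":0,"ay":0,"az":0,"jaw":255}
    - {"tx":-0.03,"ty":0,"tz":-0.04,"ax":0,"ay":0,"az":0,"jaw":255}
    - {"tx":-0.03,"ty":0,"tz":-0.04,"ax":0,"ay":0,"az":0,"jaw":255}
    - {"tx":-0.03,"ty":0,"tz":-0.02,"ax":0,"ay":0,"az":0,"jaw":255}

```text
time: 7.95
tool_pos: [0.5277, -0.182, 0.1444]
tool_rot: [-0.006, 0.753, 0.658, -0.004]
contact_force: [1.4, 0.1, 0.9]
gripper_width: 0.001
```

```bash
python3 -c "
from h import *
grab('scene','scene12');grab('side','side12');f=grab('wrist','wrist12')
i=cv2.imread('pics/scene12.png')[170:310,260:430];j=cv2.imread('pics/side12.png')[170:310,230:400];cv2.imwrite('pics/c12.png',cv2.resize(np.hstack([i,j]),(800,330)))"; python3 plan.py .4666 -.3543 .13 -8 5
```

```text
[ 0.5277 -0.1821  0.1429] F [ 0.44 -0.11 -0.44] rem rot deg [-0.85 -0.18  0.2 ] whole shift tool [-0.179  -0.0369  0.0129]
[-0.0358 -0.0074  0.0026] [-0.17 -0.04  0.04]
[-0.0358 -0.0074  0.0026] [-0.17 -0.04  0.04]
[-0.0358 -0.0074  0.0026] [-0.17 -0.04  0.04]
[-0.0358 -0.0073  0.0026] [-0.17 -0.04  0.04]
[-0.0358 -0.0073  0.0026] [-0.17 -0.04  0.04]
```

View pics/c12.png

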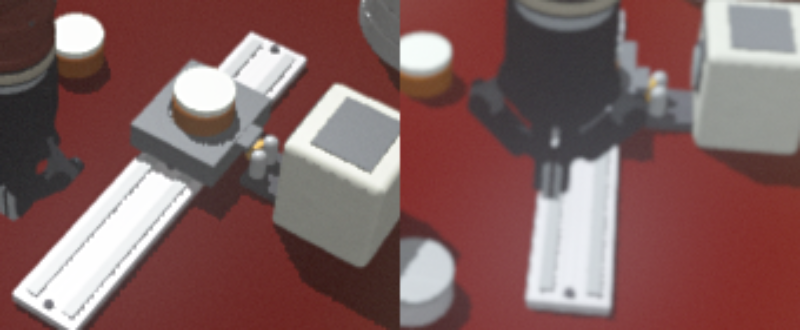

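View pics/wrist12.png

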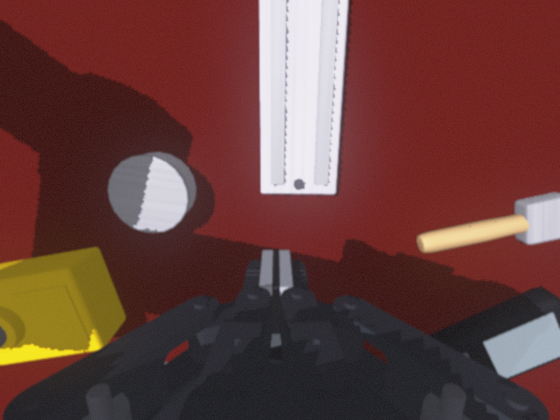

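The scene crop shows the brass roller between the two pins and the jar seated. Now over to the button.

Request:
move_arm:
  rows:
    - {"tx":-0.036,"ty":-0.0075,"tz":0.0025,"ax":-0.2,"ay":0,"az":0,"jaw":255}
    - {"tx":-0.036,"ty":-0.0075,"tz":0.0025,"ax":-0.2,"ay":0,"az":0,"jaw":255}
    - {"tx":-0.036,"ty":-0.0075,"tz":0.0025,"ax":-0.2,"ay":0,"az":0,"jaw":255}
    - {"tx":-0.036,"ty":-0.0075,"tz":0.0025,"ax":-0.2,"ay":0,"az":0,"jaw":255}
    - {"tx":-0.03,"ty":-0.006,"tz":0.0025,"ax":0,"ay":0,"az":0,"jaw":255}
    - {"tx":0,"ty":0,"tz":0,"ax":0,"ay":0,"az":0,"jaw":255}

```text
time: 8.7
tool_pos: [0.4655, -0.3445, 0.1192]
tool_rot: [-0.009, 0.751, 0.661, 0.002]
contact_force: [0.6, 1.5, -0.3]
gripper_width: 0.002
```

```bash
python3 plan.py .4666 -.3543 .10 -8 1; python3 -c "
from h import *
grab('scene','scene13');grab('side','side13')
i=cv2.imread('pics/scene13.png')[270:400,140:290];j=cv2.imread('pics/side13.png')[290:420,200:350];cv2.imwrite('pics/c13.png',cv2.resize(np.hstack([i,j]),(800,347)))"
```

```text
[ 0.4655 -0.3445  0.1192] F [ 0.56  1.54 -0.35] rem rot deg [-0.64 -0.86  0.73] whole shift tool [-0.0098  0.0026  0.019 ]
[-0.0098  0.0026  0.019 ] [-0.64 -0.86  0.73]
```

View pics/c13.png

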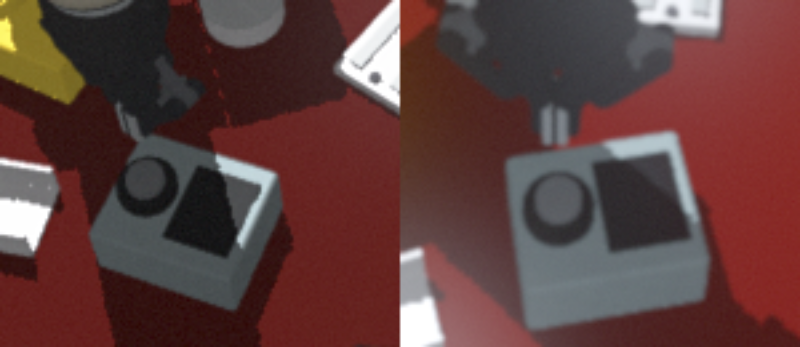

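Request:
move_arm:
  rows:
    - {"tx":-0.01,"ty":0.0025,"tz":0.01,"ax":-0.6,"ay":-0.8,"az":0.7,"jaw":255}
    - {"tx":0,"ty":0,"tz":0.01,"ax":0,"ay":0,"az":0,"jaw":255}
    - {"tx":0,"ty":0,"tz":0,"ax":0,"ay":0,"az":0,"jaw":255}

```text
time: 9.1
tool_pos: [0.4689, -0.3469, 0.0965]
tool_rot: [-0.003, 0.752, 0.659, 0.001]
contact_force: [-0.7, 0.2, 0.2]
gripper_width: 0.002
```

```bash
python3 plan.py .4666 -.3543 .07 -8 1; python3 -c "
from h import *
grab('scene','scene14');grab('side','side14')
i=cv2.imread('pics/scene14.png')[270:400,140:290];j=cv2.imread('pics/side14.png')[290:420,200:350];cv2.imwrite('pics/c14.png',cv2.resize(np.hstack([i,j]),(800,347)))"
```

```text
[ 0.4689 -0.3469  0.0965] F [-0.68  0.18  0.24] rem rot deg [-0.14 -0.34  0.44] whole shift tool [-0.0077 -0.0012  0.0264]
[-0.0077 -0.0012  0.0264] [-0.14 -0.34  0.44]
```

View pics/c14.png

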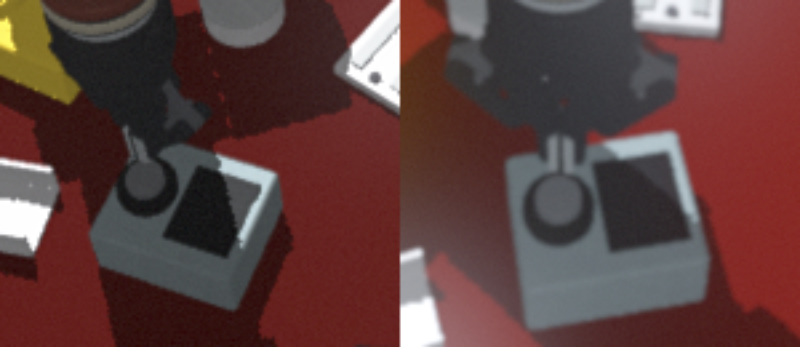

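Request:
move_arm:
  rows:
    - {"tx":-0.009,"ty":-0.0015,"tz":0.006,"ax":0,"ay":-0.3,"az":0.4,"jaw":255}
    - {"tx":-0.002,"ty":0,"tz":0.006,"ax":0,"ay":0,"az":0,"jaw":255}
    - {"tx":0,"ty":0,"tz":0.004,"ax":0,"ay":0,"az":0,"jaw":255}
    - {"tx":0,"ty":0,"tz":0,"ax":0,"ay":0,"az":0,"jaw":255}

```text
time: 9.6
tool_pos: [0.4673, -0.3591, 0.0821]
tool_rot: [0.001, 0.754, 0.657, -0.001]
contact_force: [-0.3, 0.2, -0.4]
gripper_width: 0.001
```

```bash
python3 plan.py .4666 -.3543 .07 -8 1
```

```text
[ 0.4673 -0.3591  0.0821] F [-0.31  0.23 -0.4 ] rem rot deg [0.07 0.15 0.08] whole shift tool [ 0.0046 -0.0014  0.012 ]
[ 0.0046 -0.0014  0.012 ] [0.07 0.15 0.08]
```

Request:
move_arm:
  rows:
    - {"tx":0.0035,"ty":-0.001,"tz":0.004,"ax":0,"ay":0,"az":0,"jaw":255}
    - {"tx":0.0005,"ty":0,"tz":0.004,"ax":0,"ay":0,"az":0,"jaw":255}
    - {"tx":0,"ty":0,"tz":0.003,"ax":0,"ay":0,"az":0,"jaw":255}

```text
time: 9.9
tool_pos: [0.4671, -0.3552, 0.0709]
tool_rot: [0.002, 0.754, 0.656, -0.001]
contact_force: [-0.3, 0.1, 2.1]
gripper_width: -0.003
```

```bash
python3 plan.py .4666 -.3543 .062 -8 1; python3 -c "
from h import *
grab('scene','scene15');grab('side','side15')
i=cv2.imread('pics/scene15.png')[270:400,140:290];j=cv2.imread('pics/side15.png')[290:420,200:350];cv2.imwrite('pics/c15.png',cv2.resize(np.hstack([i,j]),(800,347)))"
```

```text
[ 0.4671 -0.3552  0.0709] F [-0.34  0.11  2.11] rem rot deg [0.13 0.19 0.06] whole shift tool [ 0.0008 -0.0006  0.0089]
[ 0.0008 -0.0006  0.0089] [0.13 0.19 0.06]
```

View pics/c15.png

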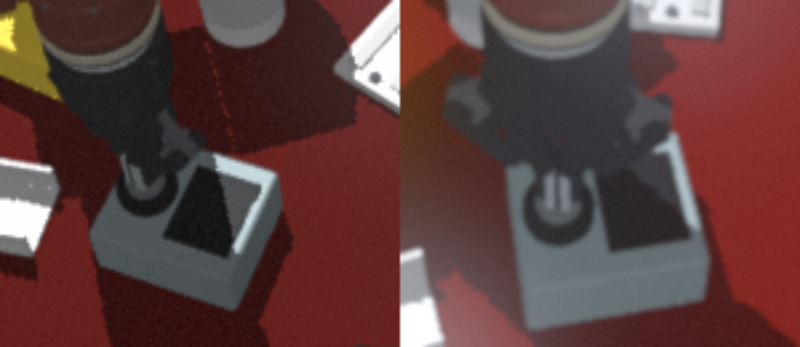

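The fingertip is on the centre of the grey button and contact is just beginning (2 N). Pressing now.

Request:
move_arm:
  rows:
    - {"tx":0.0005,"ty":0,"tz":0.003,"ax":0,"ay":0,"az":0,"jaw":255}
    - {"tx":0,"ty":0,"tz":0.003,"ax":0,"ay":0,"az":0,"jaw":255}
    - {"tx":0,"ty":0,"tz":0.003,"ax":0,"ay":0,"az":0,"jaw":255}

```text
time: 10.3
tool_pos: [0.4676, -0.3554, 0.0657]
tool_rot: [0.002, 0.754, 0.657, -0.001]
contact_force: [-7.6, 8.1, 26.6]
gripper_width: 0.005
```

Request:
move_arm:
  rows:
    - {"tx":0,"ty":0,"tz":0.001,"ax":0,"ay":0,"az":0,"jaw":255}

```text
time: 10.4
tool_pos: [0.4679, -0.3556, 0.0662]
tool_rot: [0.002, 0.754, 0.657, -0.001]
contact_force: [-2.0, 1.7, 4.2]
gripper_width: -0.002
```

```bash
python3 plan.py .4666 -.3543 .062 -8 1; python3 -c "
from h import *
grab('scene','scene16');grab('side','side16')
i=cv2.imread('pics/scene16.png')[300:370,165:245];j=cv2.imread('pics/side16.png')[330:400,225:305];cv2.imwrite('pics/c16.png',cv2.resize(np.hstack([i,j]),(800,350)))"
```

```text
[ 0.4679 -0.3556  0.0662] F [-1.97  1.73  4.24] rem rot deg [0.08 0.2  0.08] whole shift tool [ 0.0011 -0.0014  0.0042]
[ 0.0011 -0.0014  0.0042] [0.08 0.2  0.08]
```

View pics/c16.png

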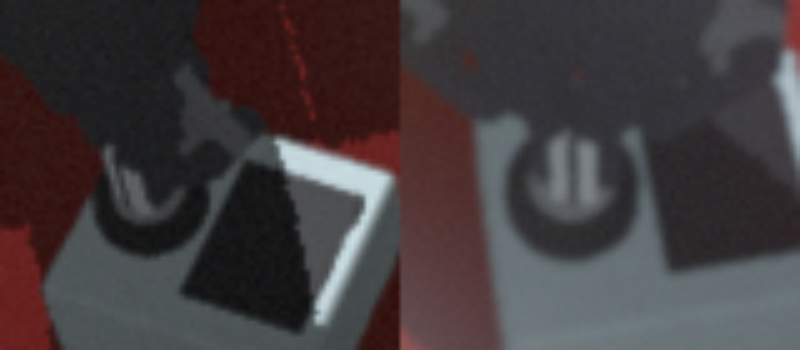

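Request:
move_arm:
  rows:
    - {"tx":0.0005,"ty":0,"tz":0.0025,"ax":0,"ay":0,"az":0,"jaw":255}

```text
time: 10.6
tool_pos: [0.4681, -0.3557, 0.0658]
tool_rot: [0.002, 0.754, 0.657, -0.001]
contact_force: [-7.8, 5.1, 19.2]
gripper_width: -0.002
```

Request:
move_arm:
  rows:
    - {"tx":0.0005,"ty":0,"tz":0.0025,"ax":0,"ay":0,"az":0,"jaw":255}

```text
time: 10.7
tool_pos: [0.4681, -0.3557, 0.0658]
tool_rot: [0.001, 0.754, 0.657, -0.002]
contact_force: [-8.7, 4.2, 16.2]
gripper_width: 0.003
```

There is a hard stop at z = 0.0658 with 16–26 N, far above the 5 N spring, and contact began above 0.071. So the button is fully down. Releasing straight up and clear.

Request:
move_arm:
  rows:
    - {"tx":0,"ty":0,"tz":-0.006,"ax":0,"ay":0,"az":0,"jaw":255}
    - {"tx":0,"ty":0,"tz":-0.012,"ax":0,"ay":0,"az":0,"jaw":255}
    - {"tx":0,"ty":0,"tz":-0.03,"ax":0,"ay":0,"az":0,"jaw":255}
    - {"tx":0,"ty":0,"tz":-0.04,"ax":0,"ay":0,"az":0,"jaw":255}
    - {"tx":0,"ty":-0.04,"tz":-0.04,"ax":0,"ay":0,"az":0,"jaw":255}
    - {"tx":0,"ty":-0.04,"tz":-0.02,"ax":0,"ay":0,"az":0,"jaw":255}
    - {"tx":0,"ty":0,"tz":0,"ax":0,"ay":0,"az":0,"jaw":255}
    - {"tx":0,"ty":0,"tz":0,"ax":0,"ay":0,"az":0,"jaw":255}

```text
time: 11.5
tool_pos: [0.3921, -0.344, 0.2159]
tool_rot: [0.002, 0.754, 0.657, -0.002]
contact_force: [0.2, -0.2, -0.1]
gripper_width: -0.003
```

```bash
python3 -c "
from h import *
a=grab('scene','scene17');b=grab('side','side17');print(manip.state()['tool_pos'],manip.state()['contact_force'])
i=cv2.imread('pics/scene17.png')[170:400,120:430];cv2.imwrite('pics/c17.png',cv2.resize(i,(800,594),interpolation=cv2.INTER_CUBIC))
i=cv2.imread('pics/side17.png')[150:420,130:420];cv2.imwrite('pics/c18.png',cv2.resize(i,(640,596),interpolation=cv2.INTER_CUBIC))"
```

```text
[ 0.39238347 -0.3438208   0.21499983] [ 0.15689116  0.30129873 -0.909439  ]
```

View pics/c17.png

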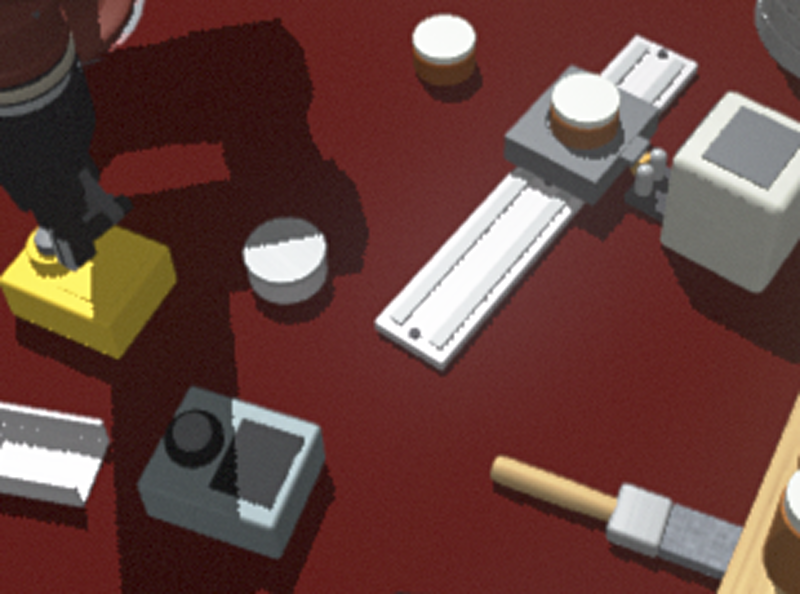

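View pics/c18.png

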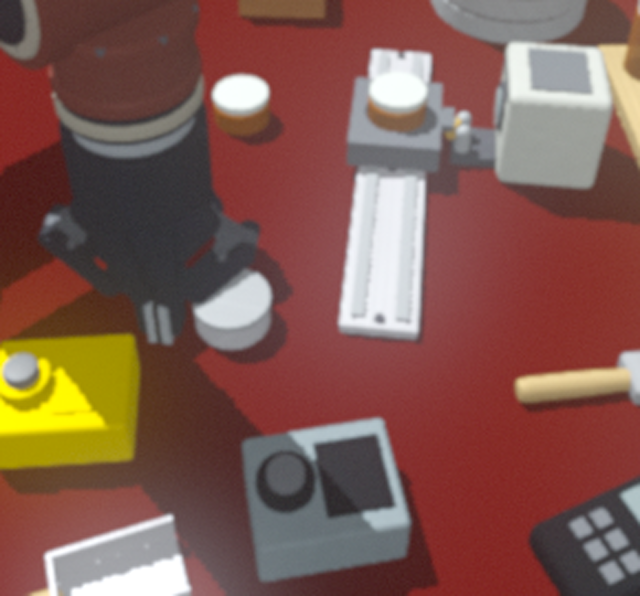

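The carriage is held between the pins, and the jar, tin and spare jar are where they were. The button lies in the arm's shadow, so I'll compare it with the first picture, enlarged.

```bash
python3 -c "
from h import *
S=load('scene0');print(proj(S,[.4666,-.3543,.068]),proj(S,[.4666,-.3543,.062]))
r=[]
for n,x,y in(('scene',175,318),('side',240,345)):
  q=[]
  for k in('0','16','17'):
    c=cv2.imread(f'pics/{n}{k}.png')[y:y+40,x:x+40].astype(float)
    if k!='0': c*=2.3
    q.append(cv2.resize(np.clip(c,0,255).astype('uint8'),(260,260),interpolation=cv2.INTER_NEAREST))
  r.append(np.hstack(q))
cv2.imwrite('pics/c19.png',np.vstack(r))"
```

```text
[194.4824397  334.99317396] [194.9532721  336.62442539]
```

View pics/c19.png

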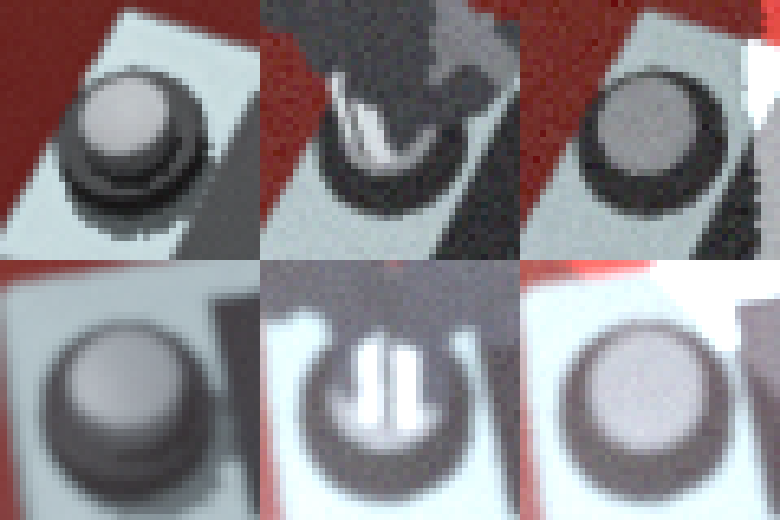

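The button's upper edge is at the same pixel rows as at the start in both views (scene crop row 73, side crop row 325), so it is up. I'll move the shadow away for one clear final check.

Request:
move_arm:
  rows:
    - {"tx":0.03,"ty":0,"tz":-0.02,"ax":0,"ay":0,"az":0,"jaw":255}
    - {"tx":0.045,"ty":0,"tz":-0.01,"ax":0,"ay":0,"az":0,"jaw":255}
    - {"tx":0.045,"ty":0,"tz":0,"ax":0,"ay":0,"az":0,"jaw":255}
    - {"tx":0.045,"ty":0,"tz":0,"ax":0,"ay":0,"az":0,"jaw":255}
    - {"tx":0.045,"ty":0,"tz":0,"ax":0,"ay":0,"az":0,"jaw":255}
    - {"tx":0.03,"ty":0,"tz":0,"ax":0,"ay":0,"az":0,"jaw":255}
    - {"tx":0,"ty":0,"tz":0,"ax":0,"ay":0,"az":0,"jaw":255}
    - {"tx":0,"ty":0,"tz":0,"ax":0,"ay":0,"az":0,"jaw":255}

```text
time: 12.4
tool_pos: [0.4278, -0.0945, 0.2343]
tool_rot: [-0.009, 0.752, 0.659, -0.003]
contact_force: [0.0, -1.5, -0.5]
gripper_width: 0.0
```

```bash
python3 -c "
from h import *
grab('scene','scene20');grab('side','side20');print(manip.state()['tool_pos'],manip.state()['time'])
a=np.hstack([cv2.resize(cv2.imread(f'pics/scene{k}.png')[318:358,175:215],(260,260),interpolation=cv2.INTER_NEAREST) for k in('0','20')])
i=cv2.resize(cv2.imread('pics/scene20.png')[180:280,310:440],(520,400),interpolation=cv2.INTER_CUBIC)
cv2.imwrite('pics/c20.png',np.vstack([a,i[:320]]))"
```

```text
[ 0.4275386  -0.09545245  0.23438553] 12.5
```

View pics/c20.png

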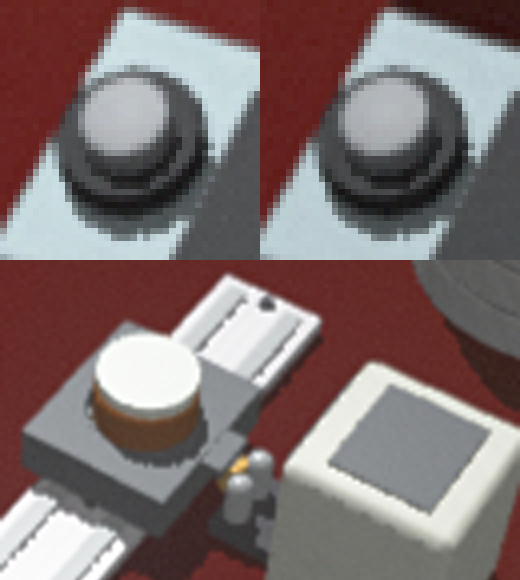

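The button looks the same as before the press (fully up), and the roller is between the pins. Handing in.

```bash
python3 -c "
from plant import manip
print(manip.job_done())"
```

```text
the job is handed in; nothing more can be done
None
```

I pushed the carriage along the rail with the shut fingertips until it leapt in between the reader's pins. I then pressed the grey box's button to its hard stop, released it and moved clear. The job was handed in at about 12.5 s; no verdict was given.

**Last checks**
- **Carriage:** the final scene picture shows the brass roller between the two pins and the jar in its seat. The push force fell to zero after the leap.
- **Button:** it looks the same as in the first picture, so it is back up. The hard stop was at z = 0.0658 m with 16–26 N.
- **Other things:** the last wide pictures, taken just before the final arm move, show the tin and spare jar where they were. The fingers kept clear of the jar in the wrist pictures.

**What disagreed**
- **Push force:** it read up to about 14 N at the first pin, above the 7–10 N stated.
- **Button height:** I first felt the button at about z = 0.071 m, roughly 3 mm above my camera estimate of 0.068 m.
- **Button travel:** the travel I saw was therefore at least 5 mm. That it went the full 6 mm is inferred from the hard stop, not measured.

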